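# Index the calibration slide and bolt it

## Robot

A 7-joint arm with a two-finger parallel gripper is mounted at the origin on a cart in front of the work surface, level with it; the furniture and walls round the work are solid. World frame = base frame: x ahead of the robot, y to its left, z up, the work surface at z = 0. Lengths are in mm, angles in rad, forces in N, time in s.
With the tool pointing down it reaches from about 350 to 900 mm from the base axis. Payload 19.9 kg.
Tool frame: the origin (TCP) lies on the centre line of the jaws, within the pads' length; the fingertips stand arm.nose_length ahead of it and the grasp point (between the pads) lies 11 mm behind it (arm.nose_length is the distance from the TCP to the fingertips, in mm); z points along the fingers, y is the line along which they close (so a half turn about z gives the same grasp; the last joint's range is limited). The gripper opens to 85 mm and grips with 20 to 120 N. Pads are 22 mm wide; open, the fingers measure 114 mm over their backs; the gripper's body (76 mm by 85 mm) begins 54 mm behind the grasp point. The pads swing forward as they close: fully open they stand 13 mm farther back than shut.
Start: joints at [-1.222, 0.417, -0.01, 1.614, 0.005, 1.111, -0.053], TCP at [237.49, 578.101, 239.26] pointing down, gripper open.
Joint ranges: [-2.81, 2.81], [-0.39, 2.02], [-1.27, 1.25], [0.06, 2.57], [-1.19, 4.33], [0.19, 2], [-2.82, 2.82]. Speed limits (rad/s): [1.89, 1.89, 2.39, 2.39, 3.01, 3.01, 3.01].

## Interface

Orientations are given as a unit quaternion [w, x, y, z].
In Python, from bench import arm, eyes gives the robot as it stands. The module is installed in compiled form; this text tells all that it offers.
- The arm moves only by the tool send_rows, never from a script. Its argument "series" is a list that holds one entry, the list of rows, each a list of 5 numbers: the shift along the world's x, y, z in cm, then the turn about the world's z in rad, then the opening, from -1 (shut) to 1 (fully open). In form: [[[x, y, z, spin, jaw], ...]]. A call has 1 to 8 rows; each row shifts and turns the commanded pose from where the row before left it; what a row does not reach is not made up. A row lasts 1/12 s, in which the tool goes at most 41.7 mm and 7.16 degrees, less where a joint would pass 70% of its speed; a pose out of reach is approached as far as the arm can. A call is refused whole if a number of a shift passes 4.17 or a number of a turn 0.125, either way. A call with a gripper value outside its range is refused whole. The fingers move at their own pace and stop on an object; the grip force is fixed at half the most. Time passes only in rows, so rows that do not move let the fingers close. It gives the time, the measured TCP pose, the force, the opening and the grip force at its end, in the units of the state.
- arm.sense(): the state, without advancing time (a new reading comes with each control period).
- eyes.snapshot(name): name is "scene" or "top" or "wrist"; returns the picture (400x640x3 uint8, red, green, blue); there is no depth.
- eyes.camera_model(name): a dict with "vfov" (degrees; the focal length in pixels is half the picture's height over the tangent of half this angle, whatever the lens; pixels are square), "cx", "cy" (the principal point, pixels), "dist_coeffs" ([k1, k2, p1, p2, k3] as OpenCV has them; the pictures are not rectified), "world_to_cam" (4x4, takes a point from world to camera coordinates); the wrist camera has in their place "tool_from_camera" (4x4, takes a point from camera to tool coordinates, whose origin is the TCP and whose axes are the flange's). Camera axes: x right, y up, looking along -z (the intrinsics and any distortion apply to the point x, -y, -z); pixel columns grow to the right and rows downward; lengths in mm; the calibration is good to about 2 mm. A picture is of the moment at which its call begins: read the wrist's pose just before it. camera_model takes no time and is no camera call.
- arm.hand_in(): hands the job in; it is judged then, once.
The state is a dict: "t": time; "joints": joint angles; "qd": joint speeds; "tau": joint torques, N m; "position": TCP position; "tool_rot": TCP orientation; "wrist_force": force on the tool from outside, world axes, zero at the start; "moment": the same for the moment, N m; "width": finger opening in mm; "gripper_force": force on a finger pad.
Only numpy, scipy, OpenCV 4.12 (cv2) and the standard library are available. Lean on these libraries where they do the work, as an engineer would, in place of code of your own. Each camera call takes 0.05 s, during which the arm holds its last target. There are 200 camera calls.

## Task

Shift the carriage of the index slide to the station where its barrel bolt faces the notched keeper: pull the plunger knob up, slide the carriage along and let the plunger drop fully into that station's hole. Then slide the bolt fully home into the keeper's notch. Leave the other things on the table where they stand.

Things in the scene. Friction and masses are not known exactly. Their poses are not given: they have to be found in the camera images.
- index_slide: Fixed aluminium base plate of the slide, 100 x 310 x 10 mm, lying on the table. Origin at the centre of its underside; x points to the rear (away from the robot), y along the slide's travel (to the left seen from the robot), z up.
- strip_mid (a point): Centre of the top of the steel index strip along the base's rear edge (base x = +38 mm, y = 0): 24 mm wide, top 22 mm above the table, five round holes of 12 mm, 36 mm apart, at base y = -122, -86, -50, -14 and +22 mm.
- blank_1: Blank block: solid steel, 18 x 30 mm, top 56 mm above the table; origin at the centre of its underside. Four blocks stand along the base's front edge (base x = -41 mm): this, two more like it and the notched keeper, in any order, one opposite each of the four outer stations.
- carriage (a joint): Position of the dark steel carriage along the base's +y, in m, range -0.078 to +0.078; it starts at 0, with the plunger in the middle hole; the stations are at -0.072, -0.036, 0, +0.036 and +0.072. About 1.5 N of friction when the plunger is out; else locked (1 mm of play).
- carriage_mid (a point): Centre of the carriage's upper face, 38 mm above the table. Carriage 52 x 132 mm, 12 mm thick, with a lug at its right rear that carries the plunger. A small blue box (50 x 50 x 13 mm) is clipped on its middle and moves with it.
- plunger_knob (a point): Centre of the black upright pull knob of the index plunger, diameter 29 mm, 25 mm high (60 to 85 mm above the table when the plunger is down). Below it a steel barrel of diameter 22 to 26 mm, top 55 mm above the table, stands on the carriage lug. It sits on the carriage, 38 mm to the rear (base x) and 50 mm to the right (base -y) of carriage_mid, and travels with the carriage.
- plunger (a joint): Height of the plunger above its seated position, in m: 0 = fully down in a hole, up to 0.014 = stop. A spring presses it down (4.5 N when down, 8.7 N when up). From about 0.0095 its round-nosed pin (10 mm) is clear of the strip's top and the carriage can slide; let go between holes, it rides on the strip and snaps into the next hole it crosses.
- bolt_knob (a point): On the upright knob post of the barrel bolt, 73 mm above the table: post of diameter 12 mm standing 53 to 81 mm above the table (free height), with a black ball of 18 mm at the top (72 to 90 mm). The rod is 47 mm above the table and 10 mm thick; it lies across the carriage, 46 mm to the left (base +y) of carriage_mid, on two guide staples in front of the post.
- bolt (a joint): Travel of the barrel bolt towards the front (base -x, towards the robot), in m: about 0 = drawn back (starts at 0 to 0.005), 0.024 = fully home against its stop. About 2 N of friction; it stays where it is left. Blank blocks stop it; only the keeper's notch lets it through.
- bolt_tip (a point): Front tip of the bolt's rod, 47 mm above the table, 50 mm in front of the knob post; moves with the bolt and the carriage. Axes as the base's.
- keeper_notch (a point): Middle of the notch in the keeper, 47 mm above the table: a steel block 18 x 30 mm whose top has a slot 16 mm wide, open above and at front and rear, its floor 36 mm above the table. Stands at the front edge of the base, opposite one of the four outer stations. Axes as the base's.
- kapton_roll: Roll of amber tape lying flat, 60 mm across, 16 mm high, near the slide's left end; leave it. Origin at the centre of its underside.
- tip_box: Flat grey box, 45 x 62 x 16 mm, near the slide's right end; leave it. Origin at the centre of its underside.
- swab_jar: White jar with a blue lid, 54 mm across, 70 mm high, left of the slide; leave it. Origin at the centre of its underside.
- dropper_bottle: Amber dropper bottle, 39 mm across, 108 mm high, left of the slide; leave it. Origin at the centre of its underside.
- objective_can: White can with a black lid, 47 mm across, 62 mm high, far left; leave it. Origin at the centre of its underside.
- wafer_case: Round grey flat case, 73 mm across, 13 mm high, rear left; leave it. Origin at the centre of its underside.
- clear_box: Clear flat box, 59 x 71 x 22 mm, far right; leave it. Origin at the centre of its underside.

How it is judged (in metres and radians):
On the way, in this order (a step that is already met when the one before it is completed fails the run):
1. the plunger is pulled up, its pin clear of the hole (value of joint plunger above 0.009 m), for 0.1 s.
2. the carriage stands at the keeper's station with the plunger down in its hole, the bolt still drawn back (y of bolt_tip in the frame of keeper_notch between -0.003 and 0.003 m and value of joint plunger below 0.002 m and value of joint bolt below 0.01 m), for 0.2 s.
3. the bolt is fully home in the keeper (y of bolt_tip in the frame of keeper_notch between -0.003 and 0.003 m and value of joint plunger below 0.002 m and value of joint bolt above 0.021 m), for 0.2 s.
At the end, for the whole second after the job is handed in: The carriage stands at the keeper's station (bolt in line with the notch within 3 mm), the plunger is down in that station's hole (within 2 mm of fully down) and the bolt is home in the notch (within 3 mm of its stop) (all of step 3); the robot touches nothing.
It fails at once if another thing on the table is shifted by more than 20 mm (distance of any of kapton_roll, tip_box, swab_jar, dropper_bottle, objective_can, wafer_case, clear_box from where it was at the start of the episode above 0.02 m).
It also fails if it takes over 42 s, if anything falls off the work surface, if the arm or the gripper's body presses on something with over 40 N, if the wrist force passes 120 N, or if a joint passes its speed limit or range.

## Working session

There is one attempt and no reset: what is moved stays moved. The work goes in short steps, Python scripts to look and compute and a tool call to move; the robot and the scene stay as the last step left them, time stands still between calls to the robot, and variables do not carry over. Pictures are saved under pics/ and viewed, at most 10 in all, crops included, and the job is handed in when it is done.

Besides the shell and the picture viewer there is one more tool, called after ">>>" by a JSON object that holds its "name" and its "arguments", one argument or row to a line. send_rows: Moves the arm, as the interface text tells. Its arguments: {"type":"object","properties":{"series":{"type":"array","items":{"type":"array","items":{"type":"array","items":{"type":"number"}}}}},"required":["series"]}

```bash
mkdir -p pics; cat > h.py <<'E'
import numpy as np, cv2
from bench import arm, eyes
def K(m):
    f=200/np.tan(np.radians(m["vfov"])/2); return np.array([[f,0,m["cx"]],[0,f,m["cy"]],[0,0,1.]])
def c2w(name,s=None):
    m=eyes.camera_model(name)
    if name!="wrist": return m,np.linalg.inv(np.array(m["world_to_cam"]))
    w,x,y,z=s["tool_rot"]; from scipy.spatial.transform import Rotation as R
    T=np.eye(4);T[:3,:3]=R.from_quat([x,y,z,w]).as_matrix();T[:3,3]=s["position"]
    return m,T@np.array(m["tool_from_camera"])
def ray(name,px,z,s=None):
    m,T=c2w(name,s)
    u=cv2.undistortPoints(np.array(px,float).reshape(-1,1,2),K(m),np.array(m["dist_coeffs"],float)).reshape(-1,2)
    d=np.c_[u[:,0],-u[:,1],-np.ones(len(u))]@T[:3,:3].T; o=T[:3,3]
    return o+d*((z-o[2])/d[:,2])[:,None]
def proj(name,P,s=None):
    m,T=c2w(name,s); W=np.linalg.inv(T); P=np.atleast_2d(np.array(P,float)); c=P@W[:3,:3].T+W[:3,3]
    return cv2.projectPoints(c*[1,-1,-1],np.zeros(3),np.zeros(3),K(m),np.array(m["dist_coeffs"],float))[0].reshape(-1,2)
def snap(n,f): 
    im=eyes.snapshot(n); cv2.imwrite(f"pics/{f}.png",im[...,::-1]); return im
E
python3 - <<'E'
from h import *
s=arm.sense(); print(s["position"],s["tool_rot"],s["width"],arm.nose_length,s["t"])
for n in("scene","top"):
    snap(n,n+"0"); print(c2w(n)[1][:3,3], eyes.camera_model(n)["vfov"])
E
```

```text
[237.38838505 577.81268144 238.68396842] [-6.63072935e-05  1.93674472e-01  9.81065674e-01 -5.81772102e-04] 85.49610878580772 8.0 0.0
[-480.55362297 -846.53933889  706.47735651] 47.72485732310558
[ 383.32788938 -134.19008034 1765.38055687] 47.34374839474421
```

View pics/top0.png

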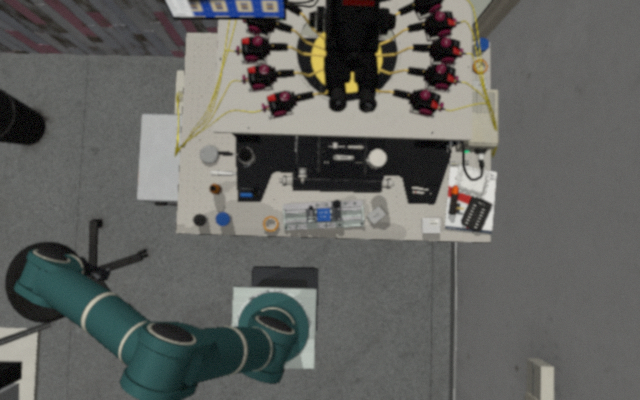

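View pics/scene0.png

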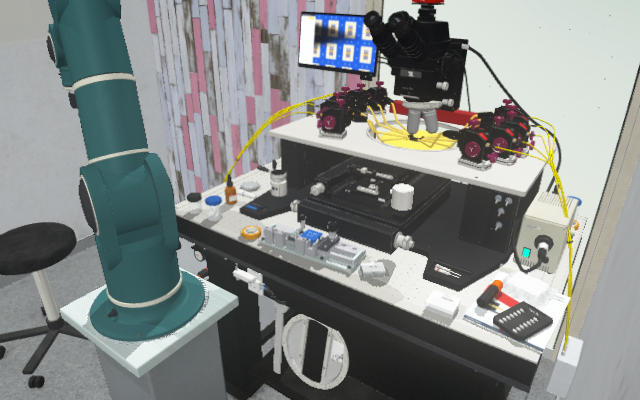

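The top view shows the slide at about (324,214), with the blue box at (323,213) and a dark knob at (337,205). I'll zoom in on both views.

```bash
python3 - <<'E'
from h import *
a=cv2.imread("pics/top0.png")[190:245,260:400]; b=cv2.imread("pics/scene0.png")[212:292,230:400]
a=cv2.resize(a,(770,302),interpolation=cv2.INTER_CUBIC); b=cv2.resize(b,(600,282),interpolation=cv2.INTER_CUBIC)
c=np.zeros((590,770,3),np.uint8);c[:302]=a;c[305:587,:600]=b;cv2.imwrite("pics/z0.png",c)
print(ray("top",[[324,213],[337,206],[285,214],[364,214],[310,204]],30))
E
```

```text
[[ 441.58767584 -180.64143101   30.        ]
 [ 469.65214647 -229.42112043   30.        ]
 [ 433.5185374   -32.53170078   30.        ]
 [ 442.14085072 -332.95359956   30.        ]
 [ 474.30933135 -126.41601756   30.        ]]
```

View pics/z0.png

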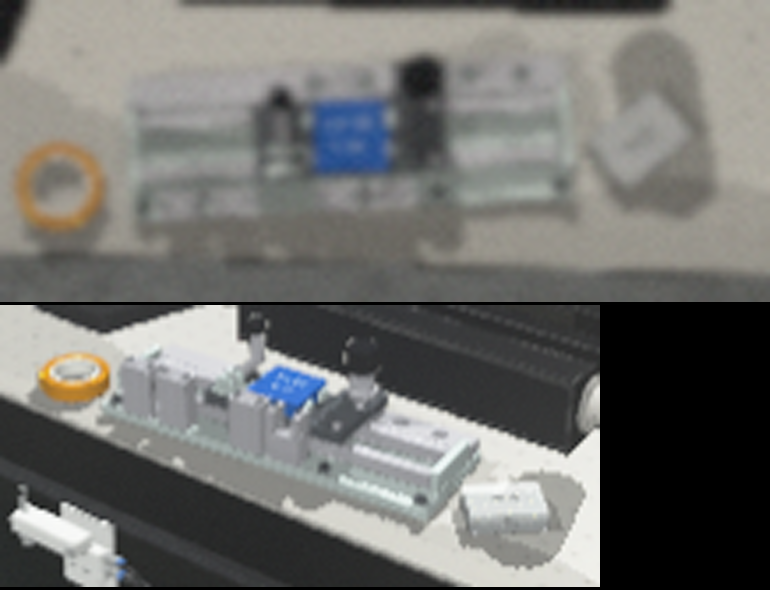

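The zoom shows the plunger knob at about px (336.4,203.6) and the bolt ball at about (310.9,207.6). The rightmost front block looks lower and stepped, so it's probably the keeper. A wrist view will settle that.

```bash
python3 - <<'E'
from h import *
zp=lambda x,y:[260+x/5.5,190+y/5.5]
print("knob",ray("top",[zp(420,75)],80),"ball",ray("top",[zp(280,97)],85))
c=ray("top",[zp(133,75),zp(565,68),zp(570,205),zp(137,218)],10);print(c,c.mean(0))
im=cv2.imread("pics/top0.png");hsv=cv2.cvtColor(im,cv2.COLOR_BGR2HSV)
m=cv2.inRange(hsv,(100,120,60),(130,255,255));m[:200]=0;m[230:]=0;m[:,:300]=0;m[:,350:]=0
p=cv2.moments(m,True);print("box",ray("top",[[p["m10"]/p["m00"],p["m01"]/p["m00"]]],51))
print(proj("top",[237,578,239]),arm.sense()["joints"])
E
```

```text
knob [[ 475.84790365 -224.10435483   80.        ]] ball [[ 458.11073786 -130.40288244   85.        ]]
[[ 473.88535422  -26.89038289   10.        ]
 [ 487.53232159 -329.40163926   10.        ]
 [ 391.81049479 -334.91076635   10.        ]
 [ 374.15458035  -32.98995609   10.        ]] [ 431.84568774 -181.04818615   10.        ]
box [[ 434.6672356  -177.16736896   51.        ]]
[[ 96.31081681 265.69560386]] [-1.22249825  0.41788861 -0.01029851  1.61411682  0.00468036  1.11069689
 -0.05302813]
```

>>> {"name": "send_rows", "arguments": {
  "series": [
    [[1.5, -4, 0.5, 0.1, 1], [1.5, -4, 0.5, 0.1, 1], [1.5, -4, 0.5, 0.1, 1], [1.5, -4, 0.5, 0.09, 1], [1.5, -4, 0, 0, 1], [1.5, -4, 0, 0, 1], [1.5, -4, 0, 0, 1], [1.5, -4, 0, 0, 1]]
  ]
}}

```text
t: 0.77
position: [354.2, 265.0, 258.6]
tool_rot: [-0.0, -0.0, 1.0, 0.0]
wrist_force: [0.6, 0.3, 0.0]
width: 85.1
gripper_force: 0.0
```

>>> {"name": "send_rows", "arguments": {
  "series": [
    [[0.8, -4, 0, 0.05, 1], [0.8, -4, 0, 0, 1], [0.8, -4, 0, 0, 1], [0.8, -4, 0, 0, 1], [0.8, -4, 0, 0, 1], [0.8, -4, 0, 0, 1], [0.8, -4, 0, 0, 1], [0.8, -4, 0, 0, 1]]
  ]
}}

```text
t: 1.43
position: [417.9, -55.0, 258.8]
tool_rot: [0.0, -0.025, 1.0, 0.0]
wrist_force: [1.5, 0.7, 0.4]
width: 85.1
gripper_force: 0.0
```

>>> {"name": "send_rows", "arguments": {
  "series": [
    [[0.8, -4, 0, 0, 1], [0.4, -3, 0, 0, 1], [0, -2.5, 0, 0, 1], [0, -1, 0, 0, 1], [0, 0, 0, 0, 1], [0, 0, 0, 0, 1]]
  ]
}}

```text
t: 1.93
position: [429.9, -157.9, 258.4]
tool_rot: [-0.0, -0.025, 1.0, -0.0]
wrist_force: [0.8, 0.6, -1.1]
width: 85.3
gripper_force: 0.0
```

```bash
python3 - <<'E'
from h import *
s=arm.sense(); print(s["position"],s["tool_rot"],s["joints"],s["t"])
snap("wrist","w0"); print(c2w("wrist",s)[1][:3]); print(proj("wrist",[[476,-225,85],[460,-131,90],[434,-178,51]],s))
E
```

```text
[ 429.9144303  -157.94347869  258.39210349] [-2.86427227e-04 -2.46253000e-02  9.99696710e-01 -1.72740977e-05] [-0.27119848  0.09888     0.59625681  2.00403074 -0.06343415  1.05705005
  1.97407232] 1.9333
[[-4.83692049e-02 -9.57545344e-01 -2.84195942e-01  3.57883643e+02]
 [ 9.98829424e-01 -4.64981462e-02 -1.33305973e-02 -1.62333096e+02]
 [-4.49933061e-04 -2.84508059e-01  9.58673543e-01  3.92848049e+02]]
[[259.13302748 217.11335259]
 [347.43779803 208.61090963]
 [305.5634338  174.33160419]]
```

View pics/w0.png

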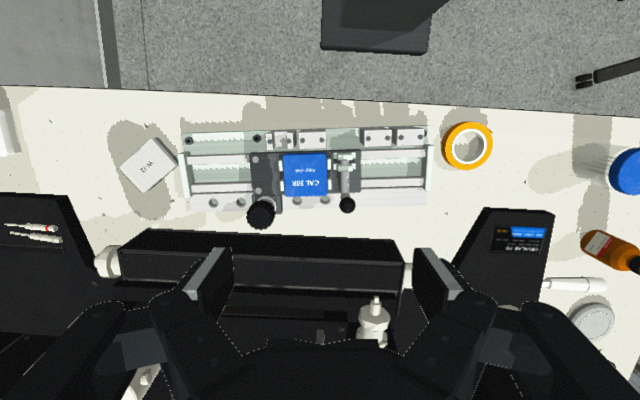

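Wrist view: knob at (261,214), ball at (347,205), blue box at (305,174), front blocks at x = 280, 312, 377 and 410. The block at (280,140) looks notched, so I'll zoom in on it.

```bash
python3 - <<'E'
from h import *
s=arm.sense(); im=cv2.imread("pics/w0.png")
cv2.imwrite("pics/w0z.png",cv2.resize(im[115:230,240:440],(800,460),interpolation=cv2.INTER_CUBIC))
g=im.max(2); m=((g<60)*255).astype(np.uint8); m[:198]=0; m[229:]=0
for x0,x1,z in((240,285,85),(335,360,84)):
    q=np.zeros_like(m); q[:,x0:x1]=m[:,x0:x1]
    c=max(cv2.findContours(q,0,2)[0],key=cv2.contourArea);o,r=cv2.minEnclosingCircle(c);print(o,r,ray("wrist",[o],z,s))
hsv=cv2.cvtColor(im,cv2.COLOR_BGR2HSV);b=cv2.inRange(hsv,(100,120,60),(130,255,255));b[:,:270]=0;b[:,340:]=0;b[:140]=0;b[210:]=0
c=max(cv2.findContours(b,0,2)[0],key=cv2.contourArea);r=cv2.minAreaRect(c);print(r,ray("wrist",[r[0]],49,s))
print(ray("wrist",[[280,135],[312,135],[377,132],[410,131]],56,s))
E
```

```text
(260.45904541015625, 214.18942260742188) 14.704963684082031 [[ 472.84664042 -222.79613437   85.        ]]
(346.7727355957031, 204.5454559326172) 7.554988861083984 [[ 457.63953373 -130.68835712   84.        ]]
((304.63519287109375, 174.01402282714844), (43.50629425048828, 44.08279037475586), 87.79740142822266) [[ 434.34075556 -178.47559173   49.        ]]
[[ 390.58696899 -206.49190537   56.        ]
 [ 388.88276157 -171.56559749   56.        ]
 [ 382.08137003 -100.94805243   56.        ]
 [ 379.12160143  -65.04000184   56.        ]]
```

View pics/w0z.png

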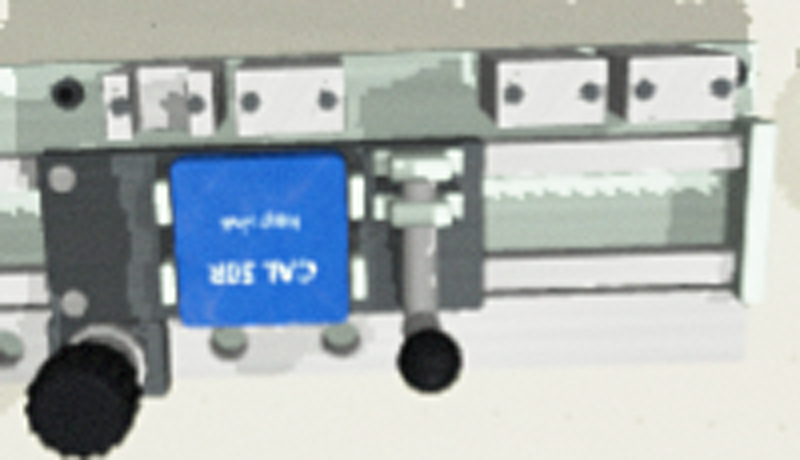

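The leftmost block in this view (the robot's right end) has the slot, so the target is station −0.072. The slide's yaw is about 4°. Next I'll go to the knob.

>>> {"name": "send_rows", "arguments": {
  "series": [
    [[2, -3, 0, 0.02, 1], [2, -3, -3, 0, 1], [0.5, -0.66, -4, 0, 1], [0, 0, -4, 0, 1], [0, 0, -3, 0, 1], [0, 0, -1, 0, 1], [0, 0, 0, 0, 1], [0, 0, 0, 0, 1]]
  ]
}}

```text
t: 2.65
position: [473.5, -220.8, 113.1]
tool_rot: [0.0, -0.035, 0.999, -0.0]
wrist_force: [0.5, 0.2, 1.4]
width: 85.5
gripper_force: 0.0
```

```bash
python3 - <<'E'
from h import *
s=arm.sense(); print(s["position"],s["tool_rot"],s["t"],s["wrist_force"])
im=snap("wrist","w1"); print(proj("wrist",[[475,-224.5,85],[475,-224.5,60]],s))
E
```

```text
[ 473.4992259  -220.80666906  113.07047595] [ 3.01691623e-04 -3.54776633e-02  9.99370424e-01 -1.82460976e-05] 2.65 [0.46975462 0.19536008 1.36133457]
[[317.42569997 237.64452814]
 [318.0199187  221.88887658]]
```

View pics/w1.png

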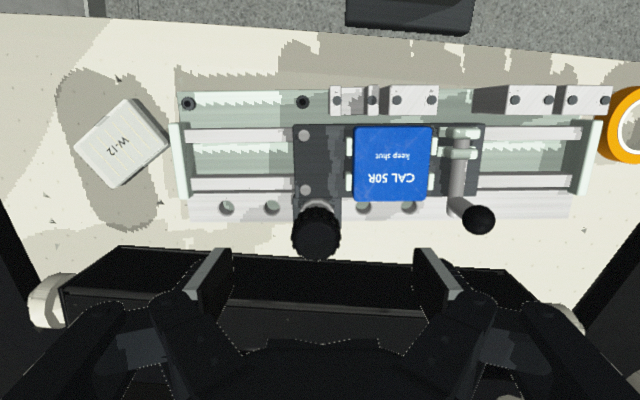

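The knob top is centred at about (316,238), within 1 px of where I predicted. The slide lines up with the jaws. Descending to grip.

>>> {"name": "send_rows", "arguments": {
  "series": [
    [[0.15, -0.45, -1.3, 0, 1], [0, 0, -1.5, 0, 1], [0, 0, -1.5, 0, 1], [0, 0, 0, 0, 1], [0, 0, 0, 0, -1], [0, 0, 0, 0, -1], [0, 0, 0, 0, -1], [0, 0, 0, 0, -1]]
  ]
}}

```text
t: 3.37
position: [475.0, -225.8, 70.1]
tool_rot: [0.001, -0.035, 0.999, -0.0]
wrist_force: [0.1, -0.1, 0.5]
width: 38.9
gripper_force: 0.0
```

>>> {"name": "send_rows", "arguments": {
  "series": [
    [[0, 0, 0, 0, -1], [0, 0, 0, 0, -1], [0, 0, 0, 0, -1], [0, 0, 0, 0, -1]]
  ]
}}

```text
t: 3.7
position: [475.0, -225.9, 70.0]
tool_rot: [0.001, -0.035, 0.999, -0.0]
wrist_force: [-2.3, 2.0, 13.6]
width: 27.3
gripper_force: 58.1
```

>>> {"name": "send_rows", "arguments": {
  "series": [
    [[0, 0, 0.4, 0, -1], [0, 0, 0.4, 0, -1], [0, 0, 0.4, 0, -1], [0, 0, 0.1, 0, -1], [0, 0, 0, 0, -1], [0, 0, 0, 0, -1], [0, 0, 0, 0, -1]]
  ]
}}

```text
t: 4.28
position: [474.6, -225.6, 81.9]
tool_rot: [0.0, -0.035, 0.999, -0.0]
wrist_force: [6.2, -0.2, -8.8]
width: 26.8
gripper_force: 59.5
```

Lift of 11.9 mm with −8.8 N matches the spring. Now I'll slide the carriage.

>>> {"name": "send_rows", "arguments": {
  "series": [
    [[0.07, -1, 0, 0, -1], [0.07, -1, 0, 0, -1], [0.07, -1, 0, 0, -1], [0.07, -1, 0, 0, -1], [0, 0, 0, 0, -1], [0, 0, 0, 0, -1]]
  ]
}}

```text
t: 4.78
position: [477.8, -266.2, 81.9]
tool_rot: [0.0, -0.035, 0.999, -0.0]
wrist_force: [7.0, -0.3, -9.5]
width: 26.5
gripper_force: 60.0
```

>>> {"name": "send_rows", "arguments": {
  "series": [
    [[0.07, -1, 0, 0, -1], [0.07, -1, 0, 0, -1], [0.07, -1, 0, 0, -1], [0.01, -0.13, 0, 0, -1], [0, 0, 0, 0, -1], [0, 0, 0, 0, -1]]
  ]
}}

```text
t: 5.28
position: [480.2, -297.0, 81.9]
tool_rot: [0.001, -0.035, 0.999, -0.0]
wrist_force: [9.3, -0.9, -8.7]
width: 26.8
gripper_force: 60.3
```

```bash
python3 - <<'E'
from h import *
s=arm.sense(); print(s["position"],s["t"],s["wrist_force"])
snap("wrist","w2")
E
```

```text
[ 480.22899689 -296.99689965   81.88907165] 5.2833 [ 9.34823796 -0.93358785 -8.72162029]
```

View pics/w2.png

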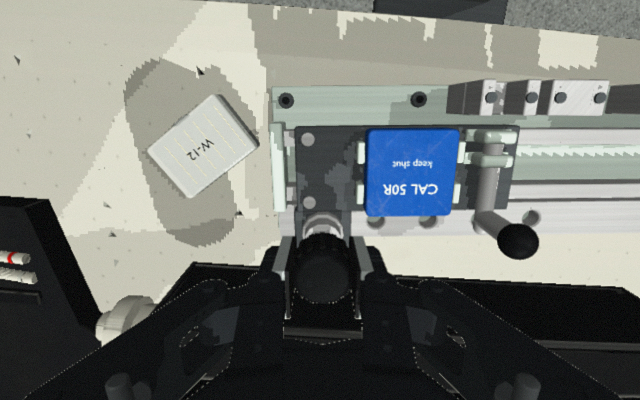

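The rod front is at (490,140) and the notch is centred at about (510,97). Allowing for perspective, that fits the measured 71.6 mm of travel. Lowering the plunger.

>>> {"name": "send_rows", "arguments": {
  "series": [
    [[0, 0, -0.3, 0, -1], [0, 0, -0.3, 0, -1], [0, 0, -0.3, 0, -1], [0, 0, -0.2, 0, -1], [0, 0, -0.1, 0, -1], [0, 0, 0, 0, -1], [0, 0, 0, 0, -1]]
  ]
}}

```text
t: 5.92
position: [480.3, -296.9, 70.2]
tool_rot: [0.001, -0.035, 0.999, -0.0]
wrist_force: [7.0, -0.6, -2.2]
width: 26.8
gripper_force: 60.9
```

```bash
python3 - <<'E'
from h import *
import math
im=cv2.imread("pics/w2.png")
s=arm.sense(); s=dict(s,position=np.array([480.229,-296.997,81.889]))
r=ray("wrist",[[490,140],[488,190]],49,s); k=ray("wrist",[[490,97],[531,97],[560,97],[600,97]],56,s)
u=np.array([-math.sin(.073),math.cos(.073)])
print(r,k,r[:,:2]@u,k[:,:2]@u)
E
```

```text
[[ 419.34880906 -209.97378728   49.        ]
 [ 447.51757934 -204.72007508   49.        ]] [[ 397.57151071 -218.62495134   56.        ]
 [ 395.85248987 -197.46250535   56.        ]
 [ 394.58594538 -182.30028949   56.        ]
 [ 392.76067131 -161.05774594   56.        ]] [-239.99984187 -236.81461633] [-247.03963394 -225.80817315 -210.59396343 -189.27486881]
```

Lowered 11.7 mm. The rod (about −238) and the notch (about −236.4) agree along the slide, within reading error. Release and lift.

>>> {"name": "send_rows", "arguments": {
  "series": [
    [[0, 0, 0, 0, 0], [0, 0, 0, 0, 0.5], [0, 0, 0, 0, 0.5], [0, 0, 0, 0, 0.5], [0, 0, 0, 0, 0.5], [0, 0, 1.5, 0, 0.5], [0, 0, 3, 0, 0.5], [0, 0, 2, 0, 0.5]]
  ]
}}

```text
t: 6.58
position: [479.2, -297.3, 136.5]
tool_rot: [-0.0, -0.035, 0.999, -0.0]
wrist_force: [1.1, -0.2, 0.6]
width: 64.4
gripper_force: 0.0
```

>>> {"name": "send_rows", "arguments": {
  "series": [
    [[-0.7, 3, 0, 0, 0.0], [-0.7, 3, 0, 0, 0.0], [0, 1.5, 0, 0, 0], [0, 0, 0, 0, 0.0], [0, 0, 0, 0, 0.0]]
  ]
}}

```text
t: 7.0
position: [465.6, -221.3, 135.2]
tool_rot: [0.0, -0.036, 0.999, 0.0]
wrist_force: [0.7, -0.7, -0.7]
width: 42.8
gripper_force: 0.0
```

```bash
python3 - <<'E'
from h import *
s=arm.sense(); print(s["position"],s["t"],s["wrist_force"],s["width"])
snap("wrist","w3")
c=ray("wrist",[[0,0]],50,s)
print(proj("wrist",[[480.3,-296.9,85],[480.3,-296.9,97],[463,-202,84]],s))
E
```

```text
[ 465.58607926 -221.30678745  135.17175778] 7.0 [ 0.74097101 -0.67383235 -0.71596125] 42.82570541842791
[[208.16689175 234.81283427]
 [201.2932966  242.62778197]
 [353.5767494  219.45831525]]
```

View pics/w3.png

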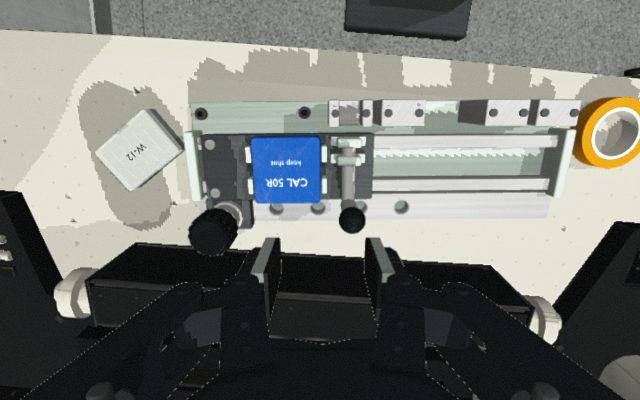

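The knob top appears at about (211,232), which matches seated (208,235) and not raised (201,243). The ball is at (352,219) and the rod points at the notch. Next I'll grip the ball.

>>> {"name": "send_rows", "arguments": {
  "series": [
    [[-0.3, 1.8, 0, 0, 0.0], [0, 0, -2, 0, 0.0], [0, 0, -2.5, 0, 0.0], [0, 0, -1.7, 0, 0], [0, 0, 0, 0, 0.0], [0, 0, 0, 0, -1], [0, 0, 0, 0, -1], [0, 0, 0, 0, -1]]
  ]
}}

```text
t: 7.72
position: [462.8, -203.6, 74.0]
tool_rot: [0.0, -0.035, 0.999, 0.0]
wrist_force: [-2.8, 5.9, 4.3]
width: 14.0
gripper_force: 58.4
```

>>> {"name": "send_rows", "arguments": {
  "series": [
    [[0, 0, 0, 0, -1], [0, 0, 0, 0, -1], [0, 0, 0, 0, -1], [0, 0, 0, 0, -1]]
  ]
}}

```text
t: 8.05
position: [462.8, -203.6, 74.1]
tool_rot: [0.0, -0.035, 0.999, 0.0]
wrist_force: [-1.9, 5.2, 1.0]
width: 14.4
gripper_force: 58.4
```

>>> {"name": "send_rows", "arguments": {
  "series": [
    [[-0.4, -0.03, 0, 0, -1], [-0.4, -0.03, 0, 0, -1], [-0.4, -0.03, 0, 0, -1], [-0.4, -0.03, 0, 0, -1], [0, 0, 0, 0, -1], [0, 0, 0, 0, -1]]
  ]
}}

```text
t: 8.55
position: [446.6, -204.9, 74.1]
tool_rot: [0.0, -0.035, 0.999, 0.0]
wrist_force: [-3.1, 5.0, 1.7]
width: 14.2
gripper_force: 58.5
```

>>> {"name": "send_rows", "arguments": {
  "series": [
    [[-0.3, -0.02, 0, 0, -1], [-0.2, -0.02, 0, 0, -1], [-0.1, 0, 0, 0, -1], [0, 0, 0, 0, -1], [0, 0, 0, 0, -1]]
  ]
}}

```text
t: 8.97
position: [441.1, -205.3, 74.2]
tool_rot: [0.001, -0.035, 0.999, 0.0]
wrist_force: [0.1, 4.6, -0.3]
width: 14.4
gripper_force: 58.5
```

>>> {"name": "send_rows", "arguments": {
  "series": [
    [[-0.2, -0.01, 0, 0, -1], [-0.1, 0, 0, 0, -1], [0, 0, 0, 0, -1], [0, 0, 0, 0, -1]]
  ]
}}

```text
t: 9.3
position: [439.1, -205.4, 74.4]
tool_rot: [0.002, -0.036, 0.999, -0.0]
wrist_force: [6.9, 4.3, -3.4]
width: 14.1
gripper_force: 58.5
```

>>> {"name": "send_rows", "arguments": {
  "series": [
    [[-0.2, -0.01, 0, 0, -1], [0, 0, 0, 0, -1], [0, 0, 0, 0, -1]]
  ]
}}

```text
t: 9.55
position: [438.7, -205.4, 74.7]
tool_rot: [0.003, -0.036, 0.999, -0.001]
wrist_force: [15.5, 5.8, -8.2]
width: 14.1
gripper_force: 58.6
```

The bolt is hard against its stop after 24.1 mm, with the force climbing. Release, retreat upward and look.

>>> {"name": "send_rows", "arguments": {
  "series": [
    [[0.2, 0, 0, 0, -1], [0, 0, 0, 0, 0], [0, 0, 0, 0, 0], [0, 0, 0, 0, 0], [0, 0, 2, 0, 0], [0, 0, 3, 0, 0], [0, 0, 3, 0, 0], [2, 0, 3, 0, 0]]
  ]
}}

```text
t: 10.22
position: [454.6, -206.7, 184.5]
tool_rot: [-0.001, -0.033, 0.999, 0.0]
wrist_force: [0.1, 0.1, 0.4]
width: 42.4
gripper_force: 0.0
```

>>> {"name": "send_rows", "arguments": {
  "series": [
    [[0, 0, 2, 0, 0], [0, 0, 0, 0, 0], [0, 0, 0, 0, 0]]
  ]
}}

```text
t: 10.47
position: [457.7, -206.1, 204.0]
tool_rot: [0.001, -0.035, 0.999, -0.0]
wrist_force: [0.2, -1.0, -0.3]
width: 42.8
gripper_force: 0.0
```

```bash
python3 - <<'E'
from h import *
s=arm.sense(); print(s["position"],s["t"],s["wrist_force"],s["width"])
im=snap("wrist","w4")
cv2.imwrite("pics/w4z.png",cv2.resize(im[100:260,170:410,::-1],(780,520),interpolation=cv2.INTER_CUBIC))
P=proj("wrist",[[480.3,-296.9,85],[480.3,-296.9,95],[439,-205,84]],s);print(P,(P-[170,100])*3.25)
E
```

```text
[ 457.71897186 -206.08657126  204.02400841] 10.4667 [ 0.19247223 -1.00383464 -0.33023397] 42.79816811228004
[[219.34193541 210.08212529]
 [215.54991819 213.95693217]
 [326.30131415 171.14007259]] [[160.36129008 357.76690718]
 [148.03723412 370.36002956]
 [507.97927098 231.20523591]]
```

View pics/w4z.png

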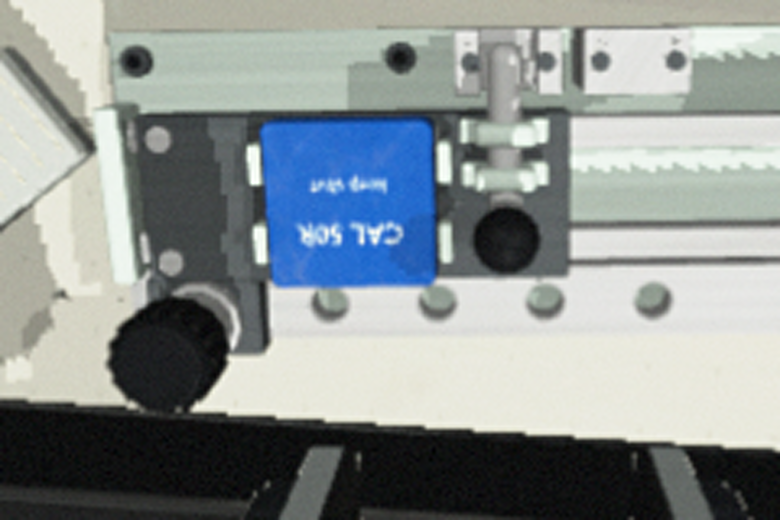

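The rod sits in the keeper's notch at about (505,60) in the crop. The knob top is at about (163,358) against a seated prediction of (160,358), and the ball is at (507,240). All good, so I'm handing in.

```bash
python3 -c "
from bench import arm
print(arm.hand_in())"
```

```text
the job is handed in; nothing more can be done
None
```

I moved the carriage to the notched keeper's station (−0.072), the plunger looks fully seated there, the bolt went home to its stop in the notch, and I handed the job in at about 10.5 s; the hand-in reported no verdict.

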